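# Load the last vial and feed the carrier through the reader's sprung flap

### The job

Put the vial with the blue cap into the empty front pocket of the blue carrier. Then push the carrier along its lane, through the orange sprung flap, until you feel it come up against the end stop deep inside the reader (feel for it gently, never ram it: the vials are glass and the stop is a fine adjustment), and leave it standing there with the flap sprung shut behind it. Leave the other things on the bench where they are and keep every vial upright.

Things in the scene. Friction and masses are not known exactly. Their poses are not given: they have to be found in the camera images.
- lane: Aluminium lane, fixed. Origin: centre line, bench height, plane of the shut flap; x runs along the lane into the reader, y left of that, z up. Floor 10 mm up, rails to 22 mm, x = -185 to +160, 92 mm wide, no roof. Lips hold the carrier's foot down: it slides with 1.7 mm side play, cannot be lifted out. Flap hinge post (y +27) and strike post (y -28) are 44 mm high, the rest under 25.
- reader: Bench reader at the lane's far end, fixed, 123 mm high, 176 wide; origin and axes as the lane's. Front face at x = +159 mm with a tunnel (59 wide, roof at 82) for the carrier's front. Its rigid end stop was set by hand, black in the dark: the carrier's nose meets it anywhere from x = +186 to +220 (tab then at +68 to +102): feel for it. More than 15 N on it is too much.
- carrier: Blue vial carrier on the lane before the flap, 128 mm long (x = -58 to +70, the bow tapered), 40 wide (foot 53.5), body 30 high, about 0.3 kg. Origin: centre of its underside; x to its nose (into the reader), z up. Pockets 25 mm wide, 22 deep, open upward, at x = -18, +12, +42, floors 8 mm over the underside; the first two hold grey-capped vials, the front one (+42) is empty.
- carrier_tab (a point): Middle of the white upright grip tab at the carrier's rear (x = -48 mm in the carrier): 16 mm along the lane, 10 across, reaching from 40 to 80 mm over the bench; this point is 65 mm over the bench. Grip it across the lane or push it from behind; fingertips 47 mm or more over the bench pass above the flap and its posts.
- front_pocket (a point): Centre of the mouth of the empty front pocket, level with the carrier's top (40 mm over the bench). A vial fully down in it stands on the pocket's floor 22 mm below this point; its middle is then 5 mm above it.
- blue_vial_mid (a point): Middle (27 mm above the base) of the glass vial with the blue cap: 22 mm diameter up to 46 mm, cap 16 mm diameter from there to its top at 54 mm; 20 g, standing upright on the bench to the right of the lane.
- black_vial_mid (a point): Middle of a like vial with a black cap, a bystander standing on the bench near the blue one (the two may be in either place).
- grey_vial_1_mid (a point): Middle of the grey-capped vial in the carrier's rear pocket (same size).
- grey_vial_2_mid (a point): Middle of the grey-capped vial in the carrier's middle pocket (same size).
- flap (a joint): Orange flap across the lane, 22 to 41 mm over the bench, hinged upright on the left post, 54 mm long. 0 = shut; rad, grows as it swings inward (lane +x), to 1.55; never opens outward. A spring shuts it: the carrier takes some 2 to 7 N to push through, and it leans on the carrier's left side in passing. It shuts once the carrier's rear end is 55 mm past it.
- plunger (a joint): Home switch in the end stop: a weakly sprung steel pin (under 0.2 N) that stands 5 mm proud of the stop; 0 = free, about 0.005 m = carrier touching the stop. It stays pressed by the resting carrier.
- timer: Bystander: white kitchen-type timer, 66 x 66 x 22 mm, loose, origin under its centre.
- petri: Bystander: petri dish, 57 mm diameter, 14 mm high, loose, origin under its centre.
- tape_roll: Bystander: roll of tape, 66 mm diameter, 20 mm high, loose, origin under its centre.
- beaker: Bystander: clear beaker, 62 mm diameter, 70 mm high, loose, origin under its centre.

How it is judged (in metres and radians):
On the way, in this order (a step that is already met when the one before it is completed fails the run):
1. the blue-capped vial stands fully down in the carrier's front pocket (horizontal distance between blue_vial_mid and front_pocket below 0.004 m and z of blue_vial_mid in the frame of carrier below 0.038 m and angle between blue_vial_mid's own z axis and vertical below 0.15 rad), for 0.2 s.
2. the carrier is felt pressing on the reader's end stop (more than 1.5 N, the home switch in) (contact force between carrier and reader above 1.5 N and value of joint plunger above 0.0035 m), for 0.05 s.
At the end, for the whole second after the job is handed in: The carrier rests on the end stop (home switch in by over 3 mm), the flap is shut (within 0.06 rad), the blue-capped vial stands in the front pocket (within 4 mm of its centre, 3 mm of its floor, upright), the grey-capped vials are still in their pockets, and the carrier is at rest (all of step 1 and value of joint plunger above 0.003 m and value of joint flap below 0.06 rad and x of grey_vial_1_mid in the frame of carrier between -0.023 and -0.013 m and z of each of grey_vial_1_mid, grey_vial_2_mid in the frame of carrier below 0.038 m and x of grey_vial_2_mid in the frame of carrier between 0.007 and 0.017 m and linear speed of carrier below 0.01 m/s); the robot touches nothing.
It fails at once if the carrier rammed or pressed against the reader or its stop with more than 15 N (contact force between carrier and reader above 15 N).
It fails at once if a vial tipped over (angle between any of blue_vial_mid, black_vial_mid, grey_vial_1_mid, grey_vial_2_mid's own z axis and vertical above 0.7 rad).
It fails at once if a bystander moved more than 30 mm (distance of any of black_vial_mid, timer, petri, tape_roll, beaker from where it was at the start of the episode above 0.03 m).
It also fails if it takes over 64 s, if anything falls off the work surface, if the arm or the gripper's body presses on something with over 40 N, if the wrist force passes 120 N, or if a joint passes its speed limit or range.

### The arm

A 6-joint arm with a two-finger parallel gripper is mounted at the origin on a cart in front of the work surface, level with it; the furniture and walls round the work are solid. World frame = base frame: x ahead of the robot, y to its left, z up, the work surface at z = 0. Lengths are in mm, angles in degrees, forces in N, time in s.
With the tool pointing down it reaches from about 300 to 850 mm from the base axis. Payload 4.2 kg.
Tool frame: the origin (TCP) lies at the very end of the fingers, on their centre line; the grasp point (between the pads) lies 19 mm behind it (env.grip_point_offset is the distance from the TCP to the grasp point, in mm); z points along the fingers, y is the line along which they close (so a half turn about z gives the same grasp; the last joint's range is limited). The gripper opens to 91 mm and grips with 3 to 60 N. Pads are 32 mm wide; open, the fingers measure 118 mm over their backs; the gripper's body (76 mm by 178 mm) begins 60 mm behind the grasp point.
Start: joints at [-66.005, 18.312, 89.639, -0, 72.044, -1.146], TCP at [244.297, -520.543, 187.676] pointing down, gripper open.
Joint ranges: [-177.97, 177.97], [-48.28, 115.42], [12.27, 149.76], [-77.06, 257.06], [2.81, 150.46], [-146.56, 146.56]. Speed limits (degrees/s): [147.25, 147.25, 180, 180, 180, 180].

### API

Orientations are given as [roll, pitch, yaw] about the fixed x, y, z axes, in that order (R = Rz(yaw) Ry(pitch) Rx(roll)).
In Python, from workcell import env gives the robot as it stands. The module is installed in compiled form; this text tells all that it offers.
- The arm moves only by the tool arm_command, never from a script. Its argument "rows" is a list of rows, each an object with "delta_pos": the shift along the tool's x, y, z in mm, a list of three; "roll": the turn about the tool's z in units of 5 degrees (1.0 is 5 degrees); "jaw": the opening in per cent of the stroke, from 0 (shut) to 100 (fully open). A call has 1 to 20 rows; each row is the pose to reach, as a shift and turn from the pose commanded when the call began, along the tool's axes at that moment; what a row does not reach only later rows make up. A row lasts 1/12 s, in which the tool goes at most 41.7 mm and 7.16 degrees, less where a joint would pass 70% of its speed; a pose out of reach is approached as far as the arm can. A call with a gripper value outside its range is refused whole. The fingers move at their own pace and stop on an object; "squeeze" is the grip in N (left out, the last holds). Time passes only in rows, so rows that repeat a pose let the fingers close. It gives the time, the measured TCP pose, the force, the opening and the grip force at its end, in the units of the state.
- env.state(): the state, without advancing time (a new reading comes with each control period).
- env.grab_frame(name): name is "scene" or "top"; returns a dict with "img" (384x512x3 uint8, blue, green, red), "z_map" (384x512 float32, mm along the optical axis (not along the pixel's ray), 0 where there is no reading), "fov_y" (degrees; the focal length in pixels is half the picture's height over the tangent of half this angle, whatever the lens; pixels are square), "cx", "cy" (the principal point, pixels), "R" (3x3) and "t" (3): a world point X has camera coordinates R X + t. Camera axes: x right, y down, z forward; pixel columns grow to the right and rows downward; lengths in mm; the calibration is good to about 2 mm. A picture is of the moment at which its call begins.
- env.job_done(): hands the job in; it is judged then, once.
The state is a dict: "time_s": time; "qpos": joint angles; "qvel": joint speeds; "effort": joint torques, N m; "ee_pos": TCP position; "ee_rot": TCP orientation; "force": force on the tool from outside, world axes, zero at the start; "torque": the same for the moment, N m; "gripper_width": finger opening in mm; "gripper_force": force on a finger pad.
Only numpy, scipy, OpenCV 4.12 (cv2) and the standard library are available. Lean on these libraries where they do the work, as an engineer would, in place of code of your own. Each camera call takes 0.05 s, during which the arm holds its last target. There are 200 camera calls.

## Working session

There is one attempt and no reset: what is moved stays moved. The work goes in short steps, Python scripts to look and compute and a tool call to move; the robot and the scene stay as the last step left them, time stands still between calls to the robot, and variables do not carry over. Pictures are saved under pics/ and viewed, at most 14 in all, crops included, and the job is handed in when it is done.

Besides the shell and the picture viewer there is one more tool, called after "Emit:" by a JSON object that holds its "api" and its "payload". arm_command: Moves the arm, as the interface text tells. Its arguments: {"type":"object","properties":{"rows":{"type":"array"},"squeeze":{"type":"number"}},"required":["rows"]}

```bash
mkdir -p pics; cat > h.py <<'E'
import numpy as np, cv2
from workcell import env
def ray(f,u,v):
    fl=192/np.tan(np.radians(f['fov_y'])/2); R=np.array(f['R']);t=np.array(f['t'])
    return -R.T@t, R.T@np.array([(u-f['cx'])/fl,(v-f['cy'])/fl,1.])
def onz(f,u,v,z):
    o,d=ray(f,u,v); return o+d*(z-o[2])/d[2]
def cloud(f):
    fl=192/np.tan(np.radians(f['fov_y'])/2); R=np.array(f['R']);t=np.array(f['t'])
    v,u=np.mgrid[:384,:512]; z=f['z_map']
    c=np.stack([(u-f['cx'])/fl*z,(v-f['cy'])/fl*z,z],-1)
    return (c-t)@R
E
python3 - <<'E'
from h import *
for n in('scene','top'):
    f=env.grab_frame(n); cv2.imwrite(f'pics/{n}0.png',f['img']); print(n,f['fov_y'],np.round(-np.array(f['R']).T@f['t']),np.round(f['R'],2).tolist())
    np.savez(n+'0.npz',**f)
s=env.state();print(s)
E
```

```text
scene 52.07869607625119 [152. 828. 553.] [[-0.87, -0.49, 0.01], [-0.23, 0.39, -0.89], [0.44, -0.78, -0.45]]
top 55.792889918854044 [ 445.    8. 1010.] [[0.01, -1.0, -0.01], [-0.99, -0.0, -0.16], [0.16, 0.01, -0.99]]
{'time_s': 0.1, 'qpos': array([-6.60045777e+01,  1.83485773e+01,  8.97009002e+01, -7.77541053e-04,
        7.20422738e+01, -1.14546296e+00]), 'qvel': array([ 0.0092576 , -0.0682995 , -0.17474175,  0.0003568 , -0.062047  ,
        0.0051006 ]), 'effort': array([ 3.94213348e-04, -4.13333023e+01, -2.32510078e+01,  7.29272445e-02,
        4.21965960e-02, -6.29708757e-05]), 'ee_pos': array([ 244.08485668, -520.07405659,  186.88831148]), 'ee_rot': array([-1.79908252e+02, -1.09504784e-03,  2.51411247e+01]), 'force': array([-0.34235967, -0.35789113,  0.64723758]), 'torque': array([0.0028767 , 0.03782522, 0.00897276]), 'gripper_force': 0.0, 'gripper_width': 91.09617187242009}
```

View pics/top0.png

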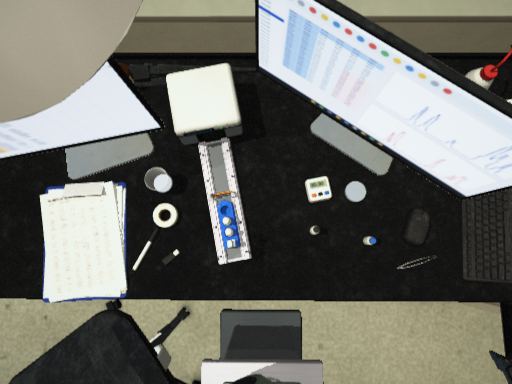

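View pics/scene0.png

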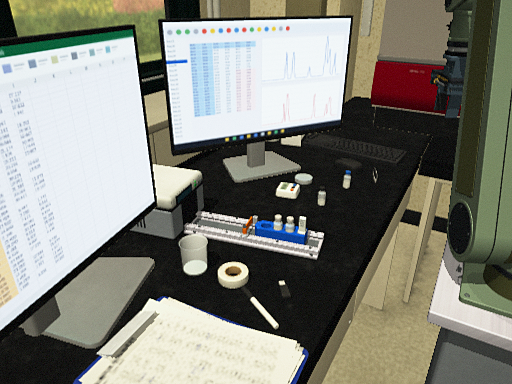

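The top view shows the blue-capped vial at about (370,240), the black-capped one at (315,230), the carrier at about (228,222), and the lane running from (235,260) up to (215,142).

```bash
python3 - <<'E'
from h import *
f=dict(np.load('top0.npz')); img=f['img']; P=cloud(f)
a=cv2.resize(img[130:270,185:255],None,fx=4,fy=4,interpolation=cv2.INTER_CUBIC)
b=cv2.resize(img[215:255,300:385],None,fx=5,fy=5,interpolation=cv2.INTER_CUBIC)
o=np.zeros((560,720,3),np.uint8);o[:,:280]=a;o[:200,290:715]=b;cv2.imwrite('pics/crop0.png',o)
hsv=cv2.cvtColor(img,cv2.COLOR_BGR2HSV)
bl=cv2.inRange(hsv,(100,120,60),(125,255,255)); 
n,l,s,c=cv2.connectedComponentsWithStats(bl)
for i in range(1,n):
    if s[i,4]>5 and s[i,1]>130: print('blue',s[i],c[i],np.round(onz(f,*c[i],54)),np.round(np.median(P[l==i],0)))
org=cv2.inRange(hsv,(5,120,80),(20,255,255)); org[:,:185]=0;org[:,255:]=0
n,l,s,c=cv2.connectedComponentsWithStats(org)
for i in range(1,n):
    if s[i,4]>3: print('or',s[i],c[i],onz(f,*c[i],41))
# lane direction from points 10..30 high
m=np.zeros((384,512),bool);m[138:265,195:255]=1
wh=(hsv[...,2]>120)&(hsv[...,1]<60)&m&(P[...,2]<28)
q=P[wh][:,:2]; r=cv2.minAreaRect(q.astype(np.float32)); print(r,cv2.boxPoints(r),len(q))
# vials cloud
for nm,(x0,x1,y0,y1) in {'blue':(355,385,228,252),'black':(305,325,220,240)}.items():
    p=P[y0:y1,x0:x1].reshape(-1,3); p=p[p[:,2]>35]; print(nm,len(p),p.mean(0),p.min(0),p.max(0))
E
```

```text
blue [117 182   9   6  33] [122.06060606 183.84848485] [612. 374.  54.] [621. 394.   0.]
blue [ 45 185  19   8  52] [ 53.         187.59615385] [601. 559.  54.] [611. 591.  -0.]
blue [325 191   4   3   9] [326.55555556 192.33333333] [ 591. -173.   54.] [ 597. -180.   21.]
blue [217 200  24  49 550] [227.80181818 221.12363636] [514.  88.  54.] [520.  92.  38.]
blue [124 209   3  51  81] [125.34567901 236.83950617] [471. 356.  54.] [464. 376.   0.]
blue [370 237   7   7  36] [372.91666667 240.02777778] [ 466. -290.   54.] [ 466. -291.   53.]
blue [ 43 247   2  36  45] [ 43.35555556 263.2       ] [402. 565.  54.] [406. 596.   1.]
blue [ 42 289   7  13  26] [ 44.15384615 297.5       ] [316. 554.  54.] [305. 585.   0.]
blue [ 64 294  63   7 122] [ 98.66393443 297.70491803] [317. 414.  54.] [309. 434.   1.]
or [213 191  19   7  34] [221.17647059 193.26470588] [589.54819559 108.76910545  41.        ]
((576.5897216796875, 105.11750793457031), (342.6864318847656, 90.48790740966797), 11.354351043701172) [[399.6925   115.74255 ]
 [417.50745   27.025639]
 [753.48694   94.49246 ]
 [735.672    183.20938 ]] 2838
blue 62 [ 464.11242374 -272.33487755   93.60204649] [ 445.4518507  -296.36613964   35.3438118 ] [ 474.71300923    7.8104099  1009.99121955]
black 54 [ 492.42956649 -141.38813257   46.76571011] [ 481.82308108 -153.96793094   35.02812157] [ 503.0901481  -132.2764802    56.40427298]
```

View pics/crop0.png

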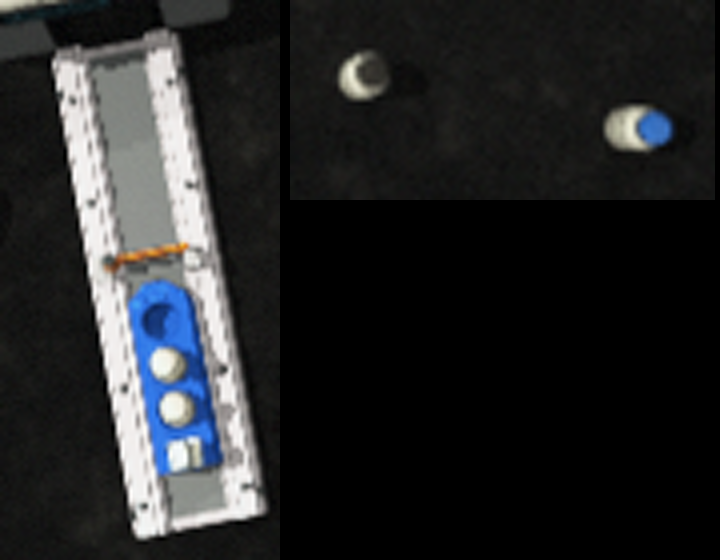

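```bash
cat >> h.py <<'E'
L=np.radians(11.35); EX=np.array([np.cos(L),np.sin(L)]); EY=np.array([-np.sin(L),np.cos(L)]); O=np.array([588.9,107.6])
def lane(p): d=np.array(p[:2])-O; return np.round([d@EX,d@EY],1)
def wor(x,y): return O+x*EX+y*EY
def delta(xyz,yaw=None):
    from scipy.spatial.transform import Rotation as Ro
    s=env.state(); R=Ro.from_euler('xyz',s['ee_rot'],degrees=True).as_matrix()
    d=R.T@(np.array(xyz)-s['ee_pos']); r=0 if yaw is None else -((yaw-s['ee_rot'][2]+180)%360-180)/5
    print('delta',np.round(d,1),'roll',round(r,3))
E
python3 - <<'E'
from h import *
f=dict(np.load('top0.npz')); P=cloud(f); img=f['img']
# grey caps: bright in carrier, depth-based
m=np.zeros((384,512),bool);m[200:250,210:245]=1
c=m&(P[...,2]>64)
n,l,s,ce=cv2.connectedComponentsWithStats(c.astype(np.uint8))
for i in range(1,n): print(s[i,4],ce[i],lane(P[l==i].mean(0)),P[l==i].mean(0),lane(onz(f,*ce[i],72)))
hsv=cv2.cvtColor(img,cv2.COLOR_BGR2HSV)
w=((hsv[...,1]<70)&(hsv[...,2]>140)&m).astype(np.uint8); w[:,:218]=0;w[:,239:]=0
n,l,s,ce=cv2.connectedComponentsWithStats(w)
for i in range(1,n):
    if s[i,4]>8: print('w',s[i],ce[i],lane(onz(f,*ce[i],72)))
q=P[m&(cv2.inRange(hsv,(100,120,60),(125,255,255))>0)&(P[...,2]>34)&(P[...,2]<46)]
d=q[:,:2]-O; print('carrier lane x',np.percentile(d@EX,[0,1,99,100]),'y',np.percentile(d@EY,[1,50,99]),'z',np.median(q[:,2]))
d=P[140:262,195:255].reshape(-1,3); d=d[(d[:,2]>15)&(d[:,2]<25)]; e=d[:,:2]-O;print('rails y',np.percentile(e@EY,[1,99]),'x',np.percentile(e@EX,[1,99]))
delta([466,-290,130],11.35)
E
```

```text
1 [242. 209.] [-160.3  -69.6] [ 445.4518507     7.8104099  1009.99121955] [-55.4 -47.1]
1 [221. 212.] [-160.3  -69.6] [ 445.4518507     7.8104099  1009.99121955] [-52.6   7.8]
32 [225.5 220.5] [-76.4   0.4] [513.91162059  92.90931966  71.26041289] [-76.5   0.3]
1 [221. 228.] [-160.3  -69.6] [ 445.4518507     7.8104099  1009.99121955] [-93.2  15.1]
34 [228.08823529 231.58823529] [-107.5   -3. ] [484.05938187  83.47305774  97.89685927] [-105.8   -1.2]
1 [218. 235.] [-160.3  -69.6] [ 445.4518507     7.8104099  1009.99121955] [-109.4   25.8]
1 [217. 240.] [-160.3  -69.6] [ 445.4518507     7.8104099  1009.99121955] [-121.4   30.6]
28 [229.92857143 243.42857143] [-137.4   -3.4] [454.84553539  77.20829906 110.59286325] [-136.3   -0.4]
1 [226. 242.] [-160.3  -69.6] [ 445.4518507     7.8104099  1009.99121955] [-130.8    8.8]
w [231 200   8  32 109] [236.13761468 210.33944954] [-55.9 -31.5]
w [218 217   7  33 117] [219.69230769 237.56410256] [-116.6   22.7]
w [223 217   8   9  53] [226.         220.79245283] [-77.5  -0.8]
w [225 228   8   9  55] [228.41818182 231.94545455] [-106.8   -1.8]
w [227 239   9   9  54] [230.66666667 242.94444444] [-135.4   -2.5]
w [228 249  11   1  11] [233. 249.] [-151.6   -5.6]
carrier lane x [-145.16005359 -143.00895076  -21.12824825  -19.01596059] y [-19.82442751  -0.76350547  19.13730181] z 38.40868009313517
rails y [-40.1861909   40.25050435] x [-178.27535088  154.8832481 ]
delta [ 298.6 -113.9   57.1] roll 2.758
```

Emit:
{"api": "arm_command", "payload": {"rows": [{"delta_pos": [298.6, -113.9, 57], "roll": 2.76, "jaw": 100}, {"delta_pos": [298.6, -113.9, 57], "roll": 2.76, "jaw": 100}, {"delta_pos": [298.6, -113.9, 57], "roll": 2.76, "jaw": 70}, {"delta_pos": [298.6, -113.9, 57], "roll": 2.76, "jaw": 70}, {"delta_pos": [298.6, -113.9, 57], "roll": 2.76, "jaw": 70}, {"delta_pos": [298.6, -113.9, 57], "roll": 2.76, "jaw": 70}, {"delta_pos": [298.6, -113.9, 57], "roll": 2.76, "jaw": 70}, {"delta_pos": [298.6, -113.9, 57], "roll": 2.76, "jaw": 70}, {"delta_pos": [298.6, -113.9, 57], "roll": 2.76, "jaw": 70}, {"delta_pos": [298.6, -113.9, 57], "roll": 2.76, "jaw": 70}, {"delta_pos": [298.6, -113.9, 57], "roll": 2.76, "jaw": 70}, {"delta_pos": [298.6, -113.9, 57], "roll": 2.76, "jaw": 70}, {"delta_pos": [298.6, -113.9, 57], "roll": 2.76, "jaw": 70}, {"delta_pos": [298.6, -113.9, 57], "roll": 2.76, "jaw": 70}]}}

```text
time_s: 1.27
ee_pos: [465.5, -291.7, 130.9]
ee_rot: [180.0, -0.0, 11.2]
force: [0.8, 0.1, -0.4]
gripper_width: 64.0
gripper_force: 0.0
```

```bash
python3 - <<'E'
from h import *
f=env.grab_frame('scene'); P=cloud(f); img=f['img']
# scene-camera estimates of blue cap and grey caps
hsv=cv2.cvtColor(img,cv2.COLOR_BGR2HSV)
m=np.zeros((384,512),np.uint8);m[160:195,330:365]=1
b=cv2.inRange(hsv,(100,120,60),(125,255,255))*m
ys,xs=np.nonzero(b);print('bluecap',xs.mean(),ys.mean(),len(xs),onz(f,xs.mean(),ys.mean(),50))
cv2.imwrite('pics/s1.png',cv2.resize(img[140:260,220:380],None,fx=5,fy=5,interpolation=cv2.INTER_CUBIC))
delta([466,-290,26],11.35); print(env.state()['ee_pos'],env.state()['gripper_width'])
E
```

```text
bluecap 347.8181818181818 171.77272727272728 22 [ 462.8315279  -287.15215352   50.        ]
delta [  0.7  -1.5 104.9] roll -0.023
[ 465.57627281 -291.52301927  130.89807491] 64.15788206656389
```

View pics/s1.png

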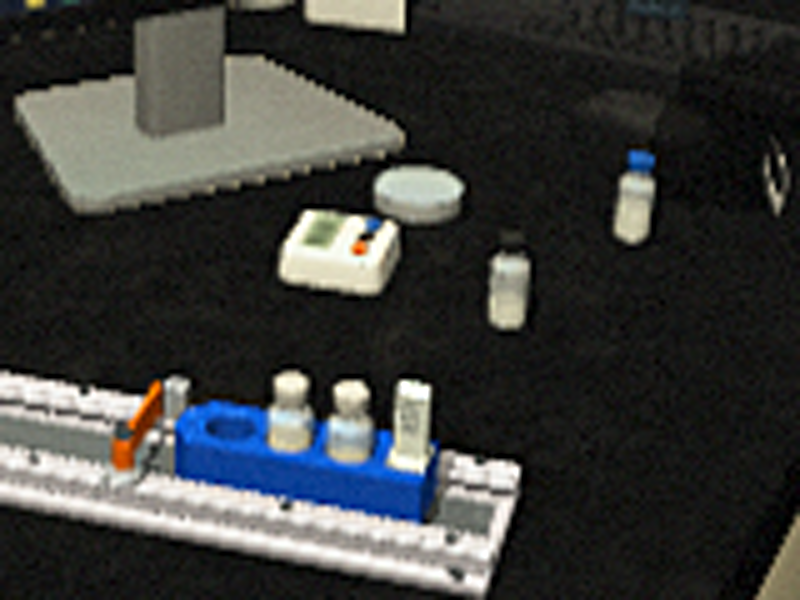

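The picture shows the blue-capped vial at crop (635,195), well clear of the black one at (510,280). The front pocket at (230,428) is empty.

Emit:
{"api": "arm_command", "payload": {"rows": [{"delta_pos": [0, -1.5, 40], "roll": 0, "jaw": 70}, {"delta_pos": [0, -1.5, 70], "roll": 0, "jaw": 70}, {"delta_pos": [0, -1.5, 95], "roll": 0, "jaw": 70}, {"delta_pos": [0, -1.5, 105], "roll": 0, "jaw": 70}, {"delta_pos": [0, -1.5, 105], "roll": 0, "jaw": 50}, {"delta_pos": [0, -1.5, 105], "roll": 0, "jaw": 40}, {"delta_pos": [0, -1.5, 105], "roll": 0, "jaw": 34}, {"delta_pos": [0, -1.5, 105], "roll": 0, "jaw": 30}, {"delta_pos": [0, -1.5, 105], "roll": 0, "jaw": 27}, {"delta_pos": [0, -1.5, 105], "roll": 0, "jaw": 24}, {"delta_pos": [0, -1.5, 105], "roll": 0, "jaw": 21}, {"delta_pos": [0, -1.5, 105], "roll": 0, "jaw": 18}, {"delta_pos": [0, -1.5, 105], "roll": 0, "jaw": 10}, {"delta_pos": [0, -1.5, 105], "roll": 0, "jaw": 10}, {"delta_pos": [0, -1.5, 105], "roll": 0, "jaw": 10}, {"delta_pos": [0, -1.5, 105], "roll": 0, "jaw": 10}], "squeeze": 8}}

```text
time_s: 2.65
ee_pos: [466.1, -289.2, 25.8]
ee_rot: [180.0, -0.0, 11.3]
force: [-0.3, 0.5, 1.6]
gripper_width: 14.6
gripper_force: 8.0
```

```bash
python3 - <<'E'
from h import *
f=env.grab_frame('top');img=f['img']
g=env.grab_frame('scene')
o=np.zeros((560,760,3),np.uint8)
o[:250,:400]=cv2.resize(img[215:265,330:410],None,fx=5,fy=5)
o[:500,410:760]=cv2.resize(g['img'][120:220,310:380],None,fx=5,fy=5)
cv2.imwrite('pics/g1.png',o)
s=env.state();print(s['ee_pos'],s['gripper_width'],s['gripper_force'],s['force'])
E
```

```text
[ 466.09413827 -289.16376654   25.85443822] 14.660636280854794 8.024368041130288 [-0.35358867  0.89430436  1.82303715]
```

View pics/g1.png

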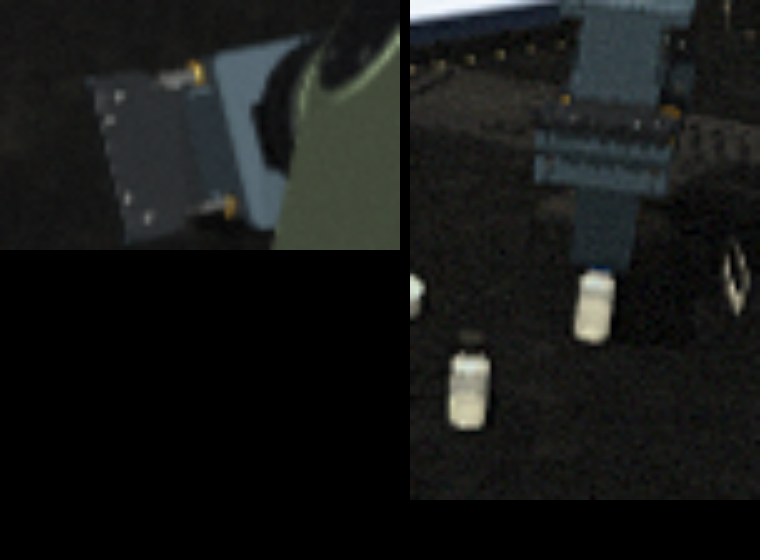

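The vial still stands at the same pixel (346,188), and the near finger seems to end at cap height. I'll check with the depth map.

```bash
python3 - <<'E'
from h import *
g=env.grab_frame('scene');P=cloud(g)
for v in range(158,192,2): print(v,[np.round(P[v,u]).astype(int).tolist() for u in (343,347,351)], g['img'][v,347])
E
```

```text
158 [[477, -268, 100], [466, -271, 101], [453, -268, 105]] [38 33 23]
160 [[476, -266, 94], [465, -271, 95], [453, -270, 98]] [47 44 33]
162 [[475, -266, 88], [464, -270, 89], [453, -273, 90]] [45 38 29]
164 [[476, -270, 80], [462, -264, 85], [452, -274, 84]] [41 38 33]
166 [[474, -267, 75], [462, -269, 77], [452, -275, 77]] [37 37 30]
168 [[475, -272, 66], [463, -274, 68], [450, -272, 71]] [39 41 32]
170 [[474, -272, 59], [462, -274, 61], [450, -276, 63]] [40 42 29]
172 [[474, -275, 51], [461, -273, 55], [449, -275, 57]] [34 29 28]
174 [[502, -372, 0], [464, -285, 43], [478, -383, 1]] [104 114 122]
176 [[498, -359, -2], [461, -279, 39], [474, -371, 0]] [210 213 201]
178 [[493, -345, -2], [461, -281, 31], [468, -352, 1]] [148 166 162]
180 [[475, -287, 19], [459, -276, 27], [464, -341, -1]] [168 196 197]
182 [[473, -283, 14], [458, -275, 20], [459, -327, -1]] [166 191 195]
184 [[472, -281, 8], [459, -279, 12], [454, -311, -1]] [158 188 190]
186 [[470, -276, 3], [458, -278, 5], [450, -296, 0]] [166 200 202]
188 [[467, -269, 0], [456, -274, 0], [446, -284, -1]] [70 85 83]
190 [[463, -256, 0], [452, -262, 0], [441, -270, -1]] [18 16 16]
```

Emit:
{"api": "arm_command", "payload": {"rows": [{"delta_pos": [0, 0, -5], "roll": 0, "jaw": 10}, {"delta_pos": [0, 0, -15], "roll": 0, "jaw": 10}, {"delta_pos": [0, 0, -40], "roll": 0, "jaw": 10}, {"delta_pos": [0, 0, -65], "roll": 0, "jaw": 10}, {"delta_pos": [0, 0, -80], "roll": 0, "jaw": 10}, {"delta_pos": [0, 0, -85], "roll": 0, "jaw": 10}, {"delta_pos": [0, 0, -85], "roll": 0, "jaw": 10}], "squeeze": 12}}

```text
time_s: 3.38
ee_pos: [466.7, -289.7, 112.5]
ee_rot: [179.9, -0.1, 11.3]
force: [0.1, -0.5, -0.4]
gripper_width: 14.1
gripper_force: 12.0
```

```bash
python3 - <<'E'
from h import *
g=env.grab_frame('scene')
cv2.imwrite('pics/g2.png',cv2.resize(g['img'][60:210,270:400],None,fx=4,fy=4))
s=env.state();print(s['ee_pos'],s['gripper_width'],s['gripper_force'],s['force'])
p=wor(-46.2,-.3)+[0,.8];print(p);delta([p[0],p[1],112],11.35)
E
```

```text
[ 465.92125726 -289.14170864  111.04567503] 13.864951825821718 11.997149007002008 [ 0.01592613 -0.32769998  0.04464149]
[543.66256055  99.01362306]
delta [ 152.5 -365.3   -1.1] roll -0.002
```

View pics/g2.png

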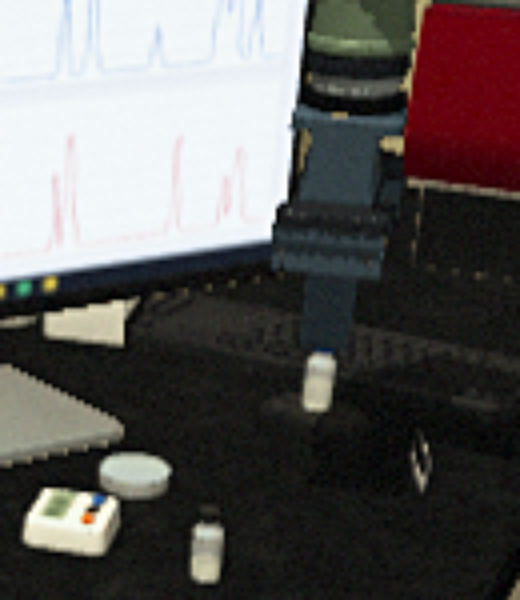

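The vial is held by the cap, hanging upright at (320,380) in the crop. Next I carry it over the pocket.

Emit:
{"api": "arm_command", "payload": {"rows": [{"delta_pos": [8, -20, -1], "roll": 0, "jaw": 10}, {"delta_pos": [21, -50, -1], "roll": 0, "jaw": 10}, {"delta_pos": [36, -87, -1], "roll": 0, "jaw": 10}, {"delta_pos": [51, -123, -1], "roll": 0, "jaw": 10}, {"delta_pos": [66, -159, -1], "roll": 0, "jaw": 10}, {"delta_pos": [81, -195, -1], "roll": 0, "jaw": 10}, {"delta_pos": [96, -230, -1], "roll": 0, "jaw": 10}, {"delta_pos": [111, -266, -1], "roll": 0, "jaw": 10}, {"delta_pos": [126, -302, -1], "roll": 0, "jaw": 10}, {"delta_pos": [139, -333, -1], "roll": 0, "jaw": 10}, {"delta_pos": [148, -354, -1], "roll": 0, "jaw": 10}, {"delta_pos": [152, -364, -1], "roll": 0, "jaw": 10}, {"delta_pos": [152.5, -365.3, -1], "roll": 0, "jaw": 10}, {"delta_pos": [152.5, -365.3, -1], "roll": 0, "jaw": 10}, {"delta_pos": [152.5, -365.3, -1], "roll": 0, "jaw": 10}, {"delta_pos": [152.5, -365.3, -1], "roll": 0, "jaw": 10}]}}

```text
time_s: 4.77
ee_pos: [543.2, 97.5, 111.4]
ee_rot: [180.0, 0.1, 11.2]
force: [-0.0, 0.5, 0.1]
gripper_width: 14.0
gripper_force: 12.0
```

```bash
python3 - <<'E'
from h import *
g=env.grab_frame('scene');P=cloud(g)
np.savez('s3.npz',**g)
cv2.imwrite('pics/g3.png',cv2.resize(g['img'][150:260,230:330],None,fx=5,fy=5,interpolation=cv2.INTER_CUBIC))
s=env.state();print(s['ee_pos'],s['ee_rot'],s['gripper_width'],s['force'])
E
```

```text
[543.32114592  97.56894402 111.57900581] [1.79976706e+02 2.76007118e-02 1.12352004e+01] 14.264121120133607 [-0.93578636  0.8715749  -1.07479304]
```

View pics/g3.png

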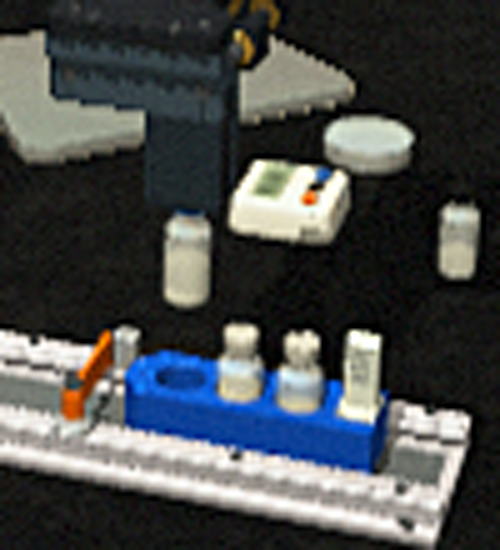

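The held vial is at crop (187,260), above the empty pocket at (180,377). The grey caps are at (241,335) and (302,345).

```bash
python3 - <<'E'
from h import *
g=dict(np.load('s3.npz'));img=g['img'].astype(int)
gray=img.max(2)
def lx(u,v,c=-.3):
    o,d=ray(g,u,v); k=(c-(o[:2]-O)@EY)/(d[:2]@EY); p=o+k*d; return (p[:2]-O)@EX,p[2]
def edges(v,u0,u1):
    r=gray[v,u0:u1].astype(float); t=(r.max()+25)/2; i=np.nonzero(r>t)[0]; a,b=i[0],i[-1]
    l=a-(r[a]-t)/(r[a]-r[a-1]) if a else a; h=b+(r[b]-t)/(r[b]-r[b+1]) if b+1<len(r) else b
    return u0+l,u0+h
for nm,u0,u1,vs in(('blue',258,276,range(196,211,2)),('g2',270,286,range(214,232,2)),('g1',283,297,range(216,234,2))):
    for v in vs:
        l,h=edges(v,u0,u1); print(nm,v,round(l,1),round(h,1),np.round(lx((l+h)/2,v),1))
d=img[...,0]-img[...,2]
print(lane(env.state()['ee_pos']))
hsv=cv2.cvtColor(g['img'],cv2.COLOR_BGR2HSV)
pk=(hsv[...,0]>95)&(hsv[...,0]<130)&(hsv[...,1]>100)
for v in range(220,230): print(v,gray[v,254:276])
E
```

```text
blue 196 262.9 271.5 [-48.  117.8]
blue 198 262.5 271.3 [-47.2 112.3]
blue 200 262.5 271.0 [-47.  106.9]
blue 202 262.5 271.3 [-47.4 101.5]
blue 204 262.5 271.1 [-47.2  96. ]
blue 206 262.4 271.1 [-47.3  90.5]
blue 208 262.4 270.9 [-47.1  84.9]
blue 210 263.6 269.8 [-47.4  79.4]
g2 214 275.6 279.0 [-74.2  73.3]
g2 216 274.5 281.1 [-75.5  68. ]
g2 218 274.7 280.4 [-75.1  62.3]
g2 220 274.4 280.2 [-74.7  56.5]
g2 222 270 281.5 [-71.   50.1]
g2 224 270 285 [-75.5  45.3]
g2 226 270 285 [-75.7  39.6]
g2 228 270 285 [-75.9  33.9]
g2 230 270 285 [-76.   28.1]
g1 216 287.7 292.0 [-105.4   73.7]
g1 218 286.5 293.4 [-105.8   68.3]
g1 220 286.7 292.3 [-105.    62.5]
g1 222 287.2 292.4 [-106.    57.1]
g1 224 284.3 293.5 [-103.9   51. ]
g1 226 283.1 296 [-105.8   45.7]
g1 228 283 296 [-105.9   40.1]
g1 230 283 296 [-106.2   34.4]
g1 232 283 296 [-106.4   28.7]
[-46.7  -0.9]
220 [142 141 148  69  24  27  39  99 200 197 138 137  83  25  23  21  28  20
  18  15  53 140]
221 [138 142 147 114 166 192 197 208 244 250 217 221 203 195 197 191  61  62
  18  51 167 185]
222 [138 138 152 233 250 236 231 233 233 242 225 234 250 246 255 245 196 205
 191 192 226 224]
223 [158 118 225 239 241 223 224 214 193 167 172 189 199 193 208 202 225 238
 231 212 243 246]
224 [219 224 238 232 200 234 245 148 110 115 127 142 148 144 143 150 172 228
 226 198 216 225]
225 [164 211 238 230 221 219 243  93  82 121 132 148 149 156 146 134 136 203
 233 188 182 197]
226 [103 141 205 233 235 214 227 149  71 116 135 142 145 148 142 133 134 196
 219 143 203 195]
227 [223 119 163 255 247 225 228 220 196 176 146 154 142 163 173 166 201 220
 191  94 221 191]
228 [207 122 139 222 225 196 203 225 228 226 213 215 207 209 205 222 228 227
 210 137 225 215]
229 [127 126 115 137 158 152 167 177 180 193 200 202 228 222 221 231 231 230
 228 210 184 202]
```

Emit:
{"api": "arm_command", "payload": {"rows": [{"delta_pos": [1.5, 0, 15], "roll": 0, "jaw": 10}, {"delta_pos": [1.5, 0, 30], "roll": 0, "jaw": 10}, {"delta_pos": [1.5, 0, 36], "roll": 0, "jaw": 10}, {"delta_pos": [1.5, 0, 38], "roll": 0, "jaw": 10}, {"delta_pos": [1.5, 0, 38], "roll": 0, "jaw": 10}, {"delta_pos": [1.5, 0, 38], "roll": 0, "jaw": 10}, {"delta_pos": [1.5, 0, 38], "roll": 0, "jaw": 10}]}}

```text
time_s: 5.4
ee_pos: [545.7, 99.3, 74.5]
ee_rot: [180.0, -0.1, 11.3]
force: [0.8, -0.8, -0.5]
gripper_width: 14.1
gripper_force: 12.0
```

```bash
python3 - <<'E'
from h import *
g=env.grab_frame('scene');np.savez('s4.npz',**g)
t=env.grab_frame('top')
o=np.zeros((500,780,3),np.uint8)
o[:500,:420]=cv2.resize(g['img'][165:236,240:300],(420,497),interpolation=cv2.INTER_CUBIC)[:500] if 0 else cv2.resize(g['img'][165:236,240:300],(420,500),interpolation=cv2.INTER_CUBIC)
o[:420,430:780]=cv2.resize(t['img'][190:250,205:255],(350,420),interpolation=cv2.INTER_CUBIC)
cv2.imwrite('pics/g4.png',o)
s=env.state();print(s['ee_pos'],lane(s['ee_pos']),s['ee_rot'],s['gripper_width'],s['force'])
E
```

```text
[545.5832559   99.37599654  74.36243968] [-44.1   0.5] [ 1.79992659e+02 -8.42682622e-02  1.13355812e+01] 14.413967742040175 [-0.17974964 -0.89546919 -0.08032063]
```

View pics/g4.png

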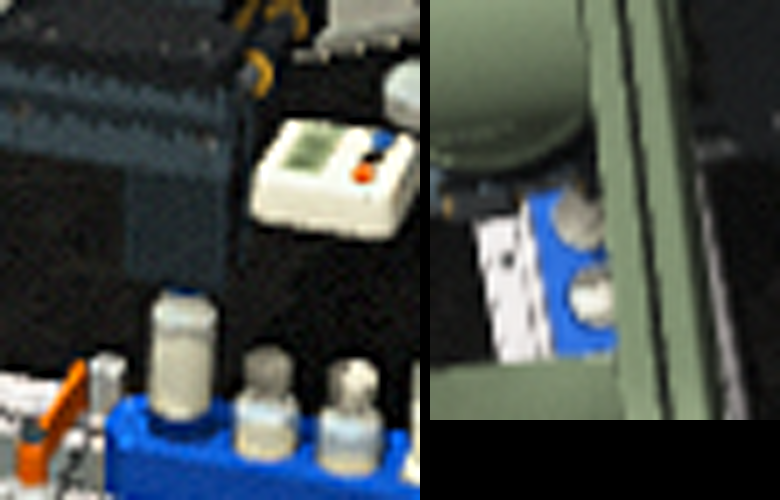

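The vial base sits at (182,412), just above the pocket mouth, and looks centred. I'll measure the lane-x offset once more.

```bash
python3 - <<'E'
from h import *
g=dict(np.load('s4.npz'));gray=g['img'].max(2).astype(float)
def lx(u,v,c=.2):
    o,d=ray(g,u,v); k=(c-(o[:2]-O)@EY)/(d[:2]@EY); p=o+k*d; return (p[:2]-O)@EX,p[2]
def edges(v,u0,u1):
    r=gray[v,u0:u1]; t=(r.max()+25)/2; i=np.nonzero(r>t)[0]; a,b=i[0],i[-1]
    return u0+a-(r[a]-t)/(r[a]-r[a-1]),u0+b+(r[b]-t)/(r[b]-r[b+1])
for nm,u0,u1,vs in(('blue',255,274,range(207,224,2)),('g2',272,285,range(215,221)),('g1',284,297,range(217,223))):
    for v in vs:
        try: l,h=edges(v,u0,u1); print(nm,v,round(l,1),round(h,1),np.round(lx((l+h)/2,v),1))
        except Exception as e: pass
E
```

```text
blue 207 262.3 268.6 [-44.1  87.4]
blue 209 261.4 270.2 [-45.1  82. ]
blue 211 261.5 269.8 [-44.9  76.4]
blue 213 261.4 269.4 [-44.3  70.7]
blue 215 255.0 269.5 [-36.3  63.5]
blue 217 254.6 269.2 [-35.5  57.7]
blue 219 254.8 269.3 [-36.   52.1]
blue 221 254.7 269.3 [-35.9  46.3]
g2 215 274.9 280.5 [-75.3  71. ]
g2 216 274.7 280.9 [-75.8  68.3]
g2 217 274.9 280.9 [-76.   65.6]
g2 218 274.9 280.8 [-75.9  62.7]
g2 219 274.9 280.8 [-76.1  59.9]
g2 220 274.4 280.3 [-74.9  56.9]
g1 217 289.0 292.8 [-108.2   71.8]
g1 218 287.9 293.3 [-107.5   68.9]
g1 219 288.1 293.2 [-107.8   66.1]
g1 220 288.1 292.3 [-106.8   63.2]
g1 221 287.8 292.3 [-106.6   60.3]
g1 222 287.4 292.4 [-106.3   57.4]
```

Emit:
{"api": "arm_command", "payload": {"rows": [{"delta_pos": [-0.7, 0, 3], "roll": 0, "jaw": 10}, {"delta_pos": [-0.7, 0, 6], "roll": 0, "jaw": 10}, {"delta_pos": [-0.7, 0, 9], "roll": 0, "jaw": 10}, {"delta_pos": [-0.7, 0, 11], "roll": 0, "jaw": 10}, {"delta_pos": [-0.7, 0, 13], "roll": 0, "jaw": 10}, {"delta_pos": [-0.7, 0, 14], "roll": 0, "jaw": 10}, {"delta_pos": [-0.7, 0, 14], "roll": 0, "jaw": 10}]}}

```text
time_s: 6.08
ee_pos: [544.2, 99.2, 59.3]
ee_rot: [180.0, 0.0, 11.3]
force: [-0.4, 0.2, -0.9]
gripper_width: 14.2
gripper_force: 12.0
```

```bash
python3 - <<'E'
from h import *
for i in range(3):
    env.grab_frame('scene'); s=env.state();print(s['ee_pos'],lane(s['ee_pos']),s['gripper_width'],s['force'])
E
```

```text
[544.33425424  99.21577528  59.44925694] [-45.3   0.6] 14.046454990118974 [0.46071193 0.40350008 0.68531751]
[544.45971642  99.20568142  59.61843921] [-45.2   0.5] 13.769365037013419 [ 0.64802866 -0.17304423 -0.06462383]
[544.49564723  99.21652684  59.70120686] [-45.2   0.5] 13.961354650196267 [-0.37195972 -0.110154   -0.30633797]
```

Emit:
{"api": "arm_command", "payload": {"rows": [{"delta_pos": [0, 0, 3], "roll": 0, "jaw": 10}, {"delta_pos": [0, 0, 6], "roll": 0, "jaw": 10}, {"delta_pos": [0, 0, 9], "roll": 0, "jaw": 10}, {"delta_pos": [0, 0, 11], "roll": 0, "jaw": 10}, {"delta_pos": [0, 0, 12], "roll": 0, "jaw": 10}, {"delta_pos": [0, 0, 13], "roll": 0, "jaw": 10}, {"delta_pos": [0, 0, 13], "roll": 0, "jaw": 10}, {"delta_pos": [0, 0, 13], "roll": 0, "jaw": 10}]}}

```text
time_s: 6.9
ee_pos: [544.4, 99.2, 46.6]
ee_rot: [180.0, -0.0, 11.3]
force: [-0.2, -1.1, -0.8]
gripper_width: 13.9
gripper_force: 12.0
```

```bash
python3 - <<'E'
from h import *
for i in range(3):
    g=env.grab_frame('scene'); s=env.state();print(s['ee_pos'],lane(s['ee_pos']),s['gripper_width'],s['force'])
cv2.imwrite('pics/g5.png',cv2.resize(g['img'][180:240,235:315],(720,540),interpolation=cv2.INTER_CUBIC))
E
```

```text
[544.47741754  99.19253097  46.70899569] [-45.2   0.5] 14.11574838883823 [ 0.09073676 -0.26741773  0.49772905]
[544.52179317  99.21232904  46.761584  ] [-45.2   0.5] 14.552185912073064 [-0.22841706  0.27037224 -0.20671266]
[544.522919    99.21976445  46.78357836] [-45.2   0.5] 14.380176626453174 [0.15870478 0.59843261 0.17584881]
```

View pics/g5.png

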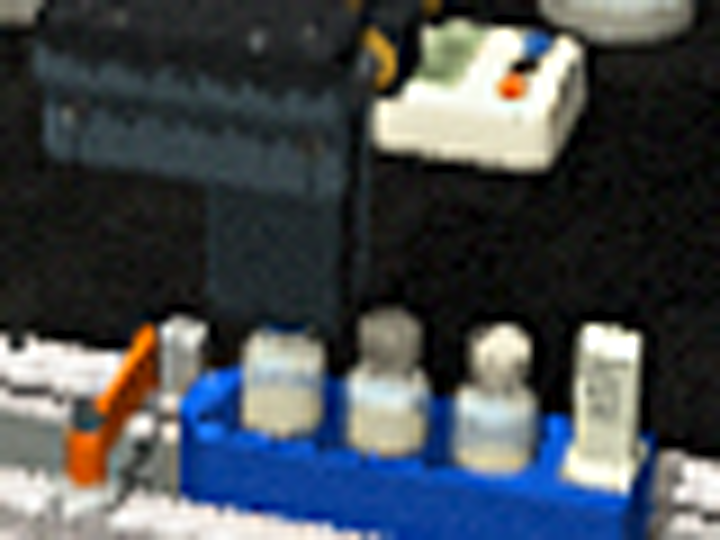

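The vial is in the pocket, next to the grey ones. I'll lower the last 2 mm, release and rise.

Emit:
{"api": "arm_command", "payload": {"rows": [{"delta_pos": [0, 0, 1], "roll": 0, "jaw": 10}, {"delta_pos": [0, 0, 2], "roll": 0, "jaw": 10}, {"delta_pos": [0, 0, 2.5], "roll": 0, "jaw": 10}, {"delta_pos": [0, 0, 2.5], "roll": 0, "jaw": 16}, {"delta_pos": [0, 0, 2.5], "roll": 0, "jaw": 18}, {"delta_pos": [0, 0, 2.5], "roll": 0, "jaw": 22}, {"delta_pos": [0, 0, 2.5], "roll": 0, "jaw": 30}, {"delta_pos": [0, 0, 2.5], "roll": 0, "jaw": 40}, {"delta_pos": [0, 0, 2.5], "roll": 0, "jaw": 40}, {"delta_pos": [0, 0, 0], "roll": 0, "jaw": 40}, {"delta_pos": [0, 0, -20], "roll": 0, "jaw": 40}, {"delta_pos": [0, 0, -50], "roll": 0, "jaw": 40}, {"delta_pos": [0, 0, -80], "roll": 0, "jaw": 40}, {"delta_pos": [0, 0, -90], "roll": 0, "jaw": 40}, {"delta_pos": [0, 0, -90], "roll": 0, "jaw": 40}]}}

```text
time_s: 8.3
ee_pos: [546.5, 99.6, 139.7]
ee_rot: [180.0, -0.4, 11.3]
force: [-0.3, 0.6, -0.1]
gripper_width: 36.3
gripper_force: 0.0
```

```bash
python3 - <<'E'
from h import *
g=env.grab_frame('scene'); s=env.state();print(s['ee_pos'],lane(s['ee_pos']),s['gripper_width'],s['force'])
cv2.imwrite('pics/g6.png',cv2.resize(g['img'][180:240,235:315],(720,540),interpolation=cv2.INTER_CUBIC))
P=cloud(g)
p=wor(-136.3,.3); delta([p[0],p[1],137],11.35)
# white tab: depth
q=P[205:240,290:312].reshape(-1,3); q=q[(q[:,2]>55)&(q[:,2]<85)];d=q[:,:2]-O
print('tab pts x',np.percentile(d@EX,[5,50,95]),'y',np.percentile(d@EY,[5,50,95]))
E
```

```text
[544.91472191  99.25813081 137.4438892 ] [-44.8   0.5] 36.54432976967188 [-1.04801094 -0.39373178 -0.22716553]
delta [-91.5   0.2   0.2] roll -0.002
tab pts x [-143.90745503 -132.53898876 -108.31319629] y [-1.44045016  6.22109741  9.60746971]
```

View pics/g6.png

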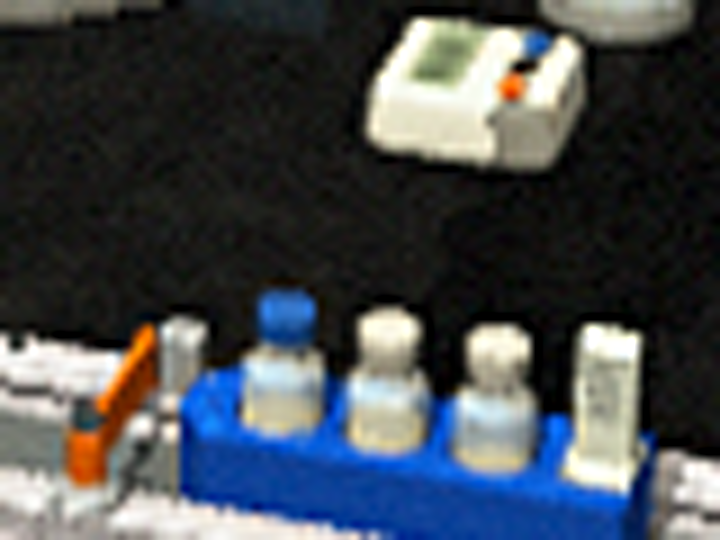

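The blue-capped vial is seated: the three caps step evenly at (287,290), (388,308) and (498,325). Now I grip the tab slightly behind its centre.

Emit:
{"api": "arm_command", "payload": {"rows": [{"delta_pos": [-30, 0, 0], "roll": 0, "jaw": 40}, {"delta_pos": [-65, 0, 0], "roll": 0, "jaw": 40}, {"delta_pos": [-90, 0, 0], "roll": 0, "jaw": 40}, {"delta_pos": [-95, 0, 10], "roll": 0, "jaw": 40}, {"delta_pos": [-95, 0, 30], "roll": 0, "jaw": 40}, {"delta_pos": [-95, 0, 60], "roll": 0, "jaw": 40}, {"delta_pos": [-95, 0, 80], "roll": 0, "jaw": 40}, {"delta_pos": [-95, 0, 90], "roll": 0, "jaw": 40}, {"delta_pos": [-95, 0, 90], "roll": 0, "jaw": 40}, {"delta_pos": [-95, 0, 90], "roll": 0, "jaw": 30}, {"delta_pos": [-95, 0, 90], "roll": 0, "jaw": 22}, {"delta_pos": [-95, 0, 90], "roll": 0, "jaw": 17}, {"delta_pos": [-95, 0, 90], "roll": 0, "jaw": 14}, {"delta_pos": [-95, 0, 90], "roll": 0, "jaw": 4}, {"delta_pos": [-95, 0, 90], "roll": 0, "jaw": 4}, {"delta_pos": [-95, 0, 90], "roll": 0, "jaw": 4}], "squeeze": 15}}

```text
time_s: 9.68
ee_pos: [451.7, 80.7, 47.2]
ee_rot: [180.0, -0.1, 11.3]
force: [-0.6, -0.0, 3.7]
gripper_width: 9.8
gripper_force: 15.0
```

```bash
python3 - <<'E'
from h import *
g=env.grab_frame('scene'); s=env.state();print(s['ee_pos'],lane(s['ee_pos']),s['gripper_width'],s['gripper_force'],s['force'])
cv2.imwrite('pics/g7.png',cv2.resize(g['img'][170:240,240:320],(720,560),interpolation=cv2.INTER_CUBIC))
E
```

```text
[451.69189144  80.69665161  47.25563232] [-139.8    0.6] 9.314456463352302 15.000519454479218 [-1.1479021   0.62752156  3.87951047]
```

View pics/g7.png

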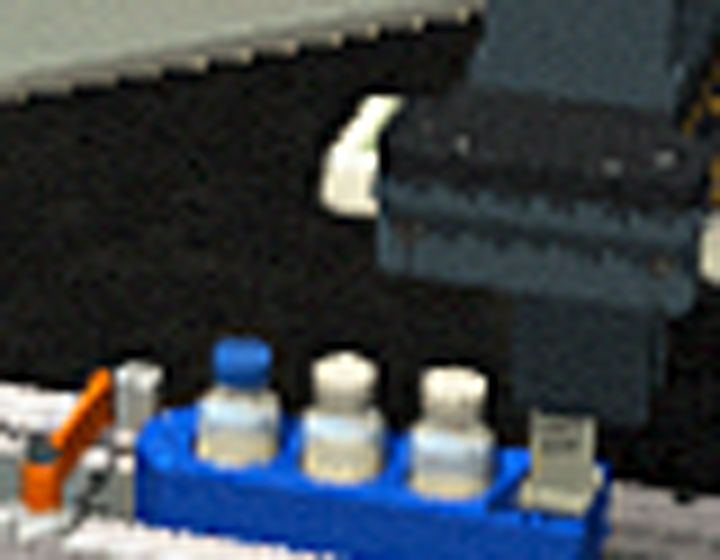

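The tab is gripped at its top (565,430), the flap is shut, and the vials stand. I push the first part with the gripper closed on the tab.

Emit:
{"api": "arm_command", "payload": {"rows": [{"delta_pos": [1, 0, 0], "roll": 0, "jaw": 4}, {"delta_pos": [3, 0, 0], "roll": 0, "jaw": 4}, {"delta_pos": [6, 0, 0], "roll": 0, "jaw": 4}, {"delta_pos": [10, 0, 0], "roll": 0, "jaw": 4}, {"delta_pos": [14, 0, 0], "roll": 0, "jaw": 4}, {"delta_pos": [18, 0, 0], "roll": 0, "jaw": 4}, {"delta_pos": [22, 0, 0], "roll": 0, "jaw": 4}, {"delta_pos": [26, 0, 0], "roll": 0, "jaw": 4}, {"delta_pos": [30, 0, 0], "roll": 0, "jaw": 4}, {"delta_pos": [34, 0, 0], "roll": 0, "jaw": 4}, {"delta_pos": [37, 0, 0], "roll": 0, "jaw": 4}, {"delta_pos": [39, 0, 0], "roll": 0, "jaw": 4}, {"delta_pos": [40, 0, 0], "roll": 0, "jaw": 4}], "squeeze": 20}}

```text
time_s: 10.82
ee_pos: [488.5, 87.8, 47.2]
ee_rot: [180.0, 0.2, 11.3]
force: [-6.3, -2.5, 12.8]
gripper_width: 9.7
gripper_force: 20.0
```

```bash
cat > chk.py <<'E'
from h import *
for i in range(3):
    g=env.grab_frame('scene'); s=env.state();F=s['force'];print(s['time_s'],lane(s['ee_pos']),s['ee_pos'][2],s['gripper_width'],'Fx',F[:2]@EX,'Fy',F[:2]@EY,F[2])
hsv=cv2.cvtColor(g['img'],cv2.COLOR_BGR2HSV);b=cv2.inRange(hsv,(100,120,60),(125,255,255));b[:, :200]=0;b[:190]=0;b[:,330:]=0
P=cloud(g);q=P[(b>0)&(P[...,2]>15)&(P[...,2]<44)&(P[...,0]<900)];d=q[:,:2]-O;print('carrier x',np.percentile(d@EX,[1,99]),len(q))
E
python3 chk.py
```

```text
10.8667 [-102.3    0.3] 47.22439152431523 9.374682552619259 Fx -5.81572507948092 Fy -0.18370674131070563 10.27358834778846
10.9167 [-102.3    0.3] 47.22721022592426 9.818661435253158 Fx -6.355757873357629 Fy -0.9807890780592171 10.231852861809704
10.9667 [-102.3    0.4] 47.22161379787283 9.614028153253576 Fx -5.6093099275185025 Fy -1.1448299285072248 10.876594892395039
carrier x [-109.27315117   12.12450297] 532
```

Emit:
{"api": "arm_command", "payload": {"rows": [{"delta_pos": [2, 0, 0], "roll": 0, "jaw": 4}, {"delta_pos": [5, 0, 0], "roll": 0, "jaw": 4}, {"delta_pos": [9, 0, 0], "roll": 0, "jaw": 4}, {"delta_pos": [13, 0, 0], "roll": 0, "jaw": 4}, {"delta_pos": [17, 0, 0], "roll": 0, "jaw": 4}, {"delta_pos": [21, 0, 0], "roll": 0, "jaw": 4}, {"delta_pos": [25, 0, 0], "roll": 0, "jaw": 4}, {"delta_pos": [29, 0, 0], "roll": 0, "jaw": 4}, {"delta_pos": [33, 0, 0], "roll": 0, "jaw": 4}, {"delta_pos": [37, 0, 0], "roll": 0, "jaw": 4}, {"delta_pos": [41, 0, 0], "roll": 0, "jaw": 4}, {"delta_pos": [45, 0, 0], "roll": 0, "jaw": 4}, {"delta_pos": [49, 0, 0], "roll": 0, "jaw": 4}, {"delta_pos": [53, 0, 0], "roll": 0, "jaw": 4}, {"delta_pos": [57, 0, 0], "roll": 0, "jaw": 4}, {"delta_pos": [60, 0, 0], "roll": 0, "jaw": 4}]}}

```text
time_s: 12.3
ee_pos: [548.5, 99.7, 47.2]
ee_rot: [180.0, 0.1, 11.3]
force: [-4.3, -1.9, 7.9]
gripper_width: 9.8
gripper_force: 20.0
```

```bash
python3 chk.py
```

```text
12.35 [-40.4   0.2] 47.2757188984657 9.213579646214306 Fx -3.1001651817703646 Fy -0.6800703508974119 7.247981663514019
12.4 [-40.4   0.2] 47.26218587615803 9.624717521004598 Fx -2.6919034235599706 Fy -0.6164636660310144 5.753047589657888
12.45 [-40.4   0.2] 47.27178449397583 9.771169194551211 Fx -2.324506513607958 Fy -0.4018351315941187 6.124446354254503
carrier x [-47.55583035  79.38214079] 403
```

Emit:
{"api": "arm_command", "payload": {"rows": [{"delta_pos": [2, 0, 0], "roll": 0, "jaw": 4}, {"delta_pos": [5, 0, 0], "roll": 0, "jaw": 4}, {"delta_pos": [9, 0, 0], "roll": 0, "jaw": 4}, {"delta_pos": [13, 0, 0], "roll": 0, "jaw": 4}, {"delta_pos": [17, 0, 0], "roll": 0, "jaw": 4}, {"delta_pos": [21, 0, 0], "roll": 0, "jaw": 4}, {"delta_pos": [25, 0, 0], "roll": 0, "jaw": 4}, {"delta_pos": [29, 0, 0], "roll": 0, "jaw": 4}, {"delta_pos": [33, 0, 0], "roll": 0, "jaw": 4}, {"delta_pos": [37, 0, 0], "roll": 0, "jaw": 4}, {"delta_pos": [41, 0, 0], "roll": 0, "jaw": 4}, {"delta_pos": [45, 0, 0], "roll": 0, "jaw": 4}, {"delta_pos": [49, 0, 0], "roll": 0, "jaw": 4}, {"delta_pos": [53, 0, 0], "roll": 0, "jaw": 4}, {"delta_pos": [57, 0, 0], "roll": 0, "jaw": 4}, {"delta_pos": [60, 0, 0], "roll": 0, "jaw": 4}]}}

```text
time_s: 13.78
ee_pos: [607.5, 111.3, 47.3]
ee_rot: [179.9, 0.1, 11.3]
force: [-3.3, -2.6, 6.7]
gripper_width: 9.6
gripper_force: 20.0
```

```bash
python3 chk.py
```

```text
13.8333 [19.8  0. ] 47.28011117333538 9.681540748959613 Fx -2.751426673683125 Fy -1.0747923786281441 6.135815814248946
13.8833 [19.8  0. ] 47.28184037315699 9.808358254804565 Fx -2.1095256551828743 Fy -1.2683588926095364 6.019923618026621
13.9333 [19.8 -0. ] 47.30412800030425 9.501925483148451 Fx -1.9526993115042406 Fy -1.5276751072844181 4.9873750804336865
carrier x [ 12.43028307 131.59378472] 372
```

Emit:
{"api": "arm_command", "payload": {"rows": [{"delta_pos": [2, 0, 0], "roll": 0, "jaw": 4}, {"delta_pos": [5, 0, 0], "roll": 0, "jaw": 4}, {"delta_pos": [8, 0, 0], "roll": 0, "jaw": 4}, {"delta_pos": [11, 0, 0], "roll": 0, "jaw": 4}, {"delta_pos": [14, 0, 0], "roll": 0, "jaw": 4}, {"delta_pos": [17, 0, 0], "roll": 0, "jaw": 4}, {"delta_pos": [20, 0, 0], "roll": 0, "jaw": 4}, {"delta_pos": [23, 0, 0], "roll": 0, "jaw": 4}, {"delta_pos": [26, 0, 0], "roll": 0, "jaw": 4}, {"delta_pos": [29, 0, 0], "roll": 0, "jaw": 4}, {"delta_pos": [32, 0, 0], "roll": 0, "jaw": 4}, {"delta_pos": [34, 0, 0], "roll": 0, "jaw": 4}, {"delta_pos": [35, 0, 0], "roll": 0, "jaw": 4}, {"delta_pos": [35, 0, 0], "roll": 0, "jaw": 4}], "squeeze": 10}}

```text
time_s: 15.1
ee_pos: [642.0, 118.3, 47.3]
ee_rot: [179.9, 0.1, 11.3]
force: [-1.9, -1.3, 5.1]
gripper_width: 9.5
gripper_force: 10.0
```

```bash
python3 chk.py
```

```text
15.15 [54.2  0. ] 47.29385622279572 9.752236277148844 Fx -2.514988450901702 Fy -1.0809940608416662 5.124938542610029
15.2 [54.1 -0. ] 47.266515430822565 9.613044017118746 Fx -2.383174850739256 Fy -0.5582647612641101 5.53163382564563
15.25 [54.2  0. ] 47.30678137855406 10.134834058402294 Fx -2.608200699654023 Fy -0.7523002270838561 5.403378298655008
carrier x [ 46.74479941 133.28103218] 310
```

Emit:
{"api": "arm_command", "payload": {"rows": [{"delta_pos": [1, 0, 0], "roll": 0, "jaw": 4}, {"delta_pos": [2, 0, 0], "roll": 0, "jaw": 4}, {"delta_pos": [3, 0, 0], "roll": 0, "jaw": 4}, {"delta_pos": [4, 0, 0], "roll": 0, "jaw": 4}, {"delta_pos": [5, 0, 0], "roll": 0, "jaw": 4}, {"delta_pos": [6, 0, 0], "roll": 0, "jaw": 4}, {"delta_pos": [7, 0, 0], "roll": 0, "jaw": 4}, {"delta_pos": [8, 0, 0], "roll": 0, "jaw": 4}, {"delta_pos": [9, 0, 0], "roll": 0, "jaw": 4}, {"delta_pos": [10, 0, 0], "roll": 0, "jaw": 4}], "squeeze": 6}}

```text
time_s: 16.08
ee_pos: [651.5, 120.5, 47.3]
ee_rot: [180.0, 0.1, 11.3]
force: [-4.0, -0.4, 6.2]
gripper_width: 9.7
gripper_force: 6.0
```

```bash
python3 chk.py
```

```text
16.1333 [64.1  0.3] 47.28346033331803 9.840855264217032 Fx -2.988794630314904 Fy -0.0621761754612172 6.416631476991582
16.1833 [64.1  0.3] 47.264987267178284 10.027637811293571 Fx -3.2094461243789727 Fy 0.2143713478696853 4.833009011788592
16.2333 [64.1  0.3] 47.284586837206966 10.062851537142235 Fx -1.9721120892781774 Fy -0.40671659741779365 5.982868256447028
carrier x [ 56.29820667 123.60831679] 317
```

Emit:
{"api": "arm_command", "payload": {"rows": [{"delta_pos": [1, 0, 0], "roll": 0, "jaw": 4}, {"delta_pos": [2, 0, 0], "roll": 0, "jaw": 4}, {"delta_pos": [3, 0, 0], "roll": 0, "jaw": 4}, {"delta_pos": [4, 0, 0], "roll": 0, "jaw": 4}, {"delta_pos": [4, 0, 0], "roll": 0, "jaw": 4}]}}

```text
time_s: 16.65
ee_pos: [655.0, 121.2, 47.2]
ee_rot: [180.0, 0.1, 11.3]
force: [-4.6, 0.0, 5.2]
gripper_width: 10.1
gripper_force: 6.0
```

Emit:
{"api": "arm_command", "payload": {"rows": [{"delta_pos": [0, 0, 0], "roll": 0, "jaw": 4}]}}

```text
time_s: 16.73
ee_pos: [655.0, 121.2, 47.2]
ee_rot: [180.0, 0.1, 11.3]
force: [-3.6, -0.8, 6.5]
gripper_width: 9.5
gripper_force: 6.0
```

Emit:
{"api": "arm_command", "payload": {"rows": [{"delta_pos": [1, 0, 0], "roll": 0, "jaw": 4}, {"delta_pos": [2, 0, 0], "roll": 0, "jaw": 4}, {"delta_pos": [3, 0, 0], "roll": 0, "jaw": 4}, {"delta_pos": [3, 0, 0], "roll": 0, "jaw": 4}, {"delta_pos": [3, 0, 0], "roll": 0, "jaw": 4}]}}

```text
time_s: 17.15
ee_pos: [656.3, 121.5, 46.4]
ee_rot: [180.0, 0.4, 11.3]
force: [-5.4, -1.9, 5.5]
gripper_width: 9.7
gripper_force: 6.0
```

```bash
python3 chk.py
```

```text
17.2 [68.8  0.3] 46.4682748651015 9.699453342326887 Fx -6.216810618681756 Fy 0.19525400222053518 5.164997682057607
17.25 [68.8  0.4] 46.458747716763405 9.80988798877747 Fx -5.7310913304679625 Fy 0.2529344177045617 5.716113772264853
17.3 [68.8  0.3] 46.45519124348335 9.964595256693572 Fx -6.043310670247086 Fy 0.052408078276939926 5.161129252062105
carrier x [ 59.85418554 124.65132712] 304
```

Emit:
{"api": "arm_command", "payload": {"rows": [{"delta_pos": [0.5, 0, 0], "roll": 0, "jaw": 4}, {"delta_pos": [1, 0, 0], "roll": 0, "jaw": 4}, {"delta_pos": [1.5, 0, 0], "roll": 0, "jaw": 4}, {"delta_pos": [1.5, 0, 0], "roll": 0, "jaw": 4}]}}

```text
time_s: 17.63
ee_pos: [657.1, 121.6, 46.1]
ee_rot: [180.0, 0.4, 11.3]
force: [-5.9, -1.8, 5.5]
gripper_width: 9.9
gripper_force: 6.0
```

```bash
python3 chk.py
```

```text
17.6833 [69.6  0.3] 46.124783881518425 9.842607677380562 Fx -6.474056800970458 Fy 0.19954268529171756 4.584652927836938
17.7333 [69.6  0.3] 46.099585395181585 10.037137182067287 Fx -7.093982363386904 Fy -0.1121365800180699 5.1566627298588195
17.7833 [69.6  0.3] 46.086581547378586 9.812309700135263 Fx -6.85505841292524 Fy -0.008917279994481888 4.931301253747453
carrier x [ 59.68863052 124.9368597 ] 303
```

Emit:
{"api": "arm_command", "payload": {"rows": [{"delta_pos": [0, 0, 0], "roll": 0, "jaw": 4}, {"delta_pos": [0.5, 0, 0], "roll": 0, "jaw": 4}, {"delta_pos": [1, 0, 0], "roll": 0, "jaw": 4}, {"delta_pos": [1.5, 0, 0], "roll": 0, "jaw": 4}, {"delta_pos": [1.5, 0, 0], "roll": 0, "jaw": 4}], "squeeze": 8}}

```text
time_s: 18.2
ee_pos: [657.2, 121.7, 46.1]
ee_rot: [180.0, 0.6, 11.3]
force: [-9.6, -1.3, 6.8]
gripper_width: 9.8
gripper_force: 8.0
```

```bash
python3 chk.py; python3 - <<'E'
from h import *
g=env.grab_frame('scene')
cv2.imwrite('pics/g8.png',cv2.resize(g['img'][150:250,170:310],(784,560),interpolation=cv2.INTER_CUBIC))
E
```

```text
18.25 [69.7  0.3] 46.028541536688266 9.794176881030612 Fx -9.618345061231967 Fy -0.8925747058344901 6.285403836220862
18.3 [69.8  0.3] 46.05548782300299 9.988440632440476 Fx -9.056881263775862 Fy 0.03189919295985031 6.0595513606625975
18.35 [69.8  0.3] 46.062509704915435 10.222090421939091 Fx -9.096758510368634 Fy 0.8700029378455844 6.140307125063325
carrier x [ 59.68104707 124.65382158] 301
```

View pics/g8.png

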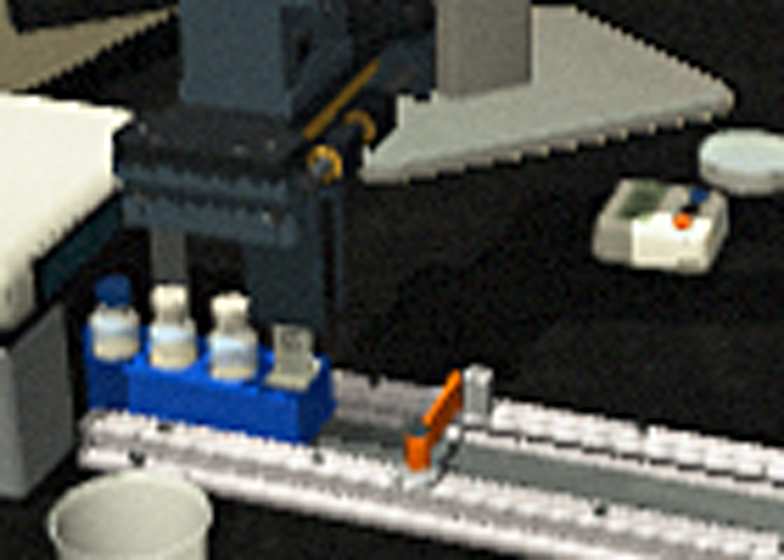

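The flap at (440,420) is shut behind the carrier and all the vials stand. Force rose to 9 N without motion, so the carrier is on the stop. I'll relax the preload, then open and rise.

Emit:
{"api": "arm_command", "payload": {"rows": [{"delta_pos": [-1, 0, 0], "roll": 0, "jaw": 4}, {"delta_pos": [-2, 0, 0], "roll": 0, "jaw": 4}, {"delta_pos": [-2, 0, 0], "roll": 0, "jaw": 4}]}}

```text
time_s: 18.65
ee_pos: [657.3, 121.7, 46.0]
ee_rot: [180.0, 0.3, 11.3]
force: [-6.2, -0.4, 4.0]
gripper_width: 9.7
gripper_force: 8.0
```

Emit:
{"api": "arm_command", "payload": {"rows": [{"delta_pos": [0, 0, 0], "roll": 0, "jaw": 14}, {"delta_pos": [0, 0, 0], "roll": 0, "jaw": 20}, {"delta_pos": [0, 0, 0], "roll": 0, "jaw": 30}, {"delta_pos": [0, 0, 0], "roll": 0, "jaw": 40}, {"delta_pos": [0, 0, 0], "roll": 0, "jaw": 40}, {"delta_pos": [0, 0, -10], "roll": 0, "jaw": 40}, {"delta_pos": [0, 0, -30], "roll": 0, "jaw": 40}, {"delta_pos": [0, 0, -60], "roll": 0, "jaw": 40}, {"delta_pos": [0, 0, -90], "roll": 0, "jaw": 40}, {"delta_pos": [0, 0, -100], "roll": 0, "jaw": 40}, {"delta_pos": [0, 0, -100], "roll": 0, "jaw": 40}, {"delta_pos": [0, 0, -100], "roll": 0, "jaw": 40}]}}

```text
time_s: 19.65
ee_pos: [660.0, 122.4, 146.9]
ee_rot: [180.0, -0.0, 11.3]
force: [-0.4, 0.1, -0.6]
gripper_width: 36.8
gripper_force: 0.0
```

```bash
python3 chk.py; python3 - <<'E'
from h import *
g=env.grab_frame('scene')
cv2.imwrite('pics/g9.png',cv2.resize(g['img'][150:250,170:310],(784,560),interpolation=cv2.INTER_CUBIC))
E
```

```text
19.7 [71.8  0.5] 145.45007653554893 36.46881231867221 Fx -0.2657938357393365 Fy 0.3050809561183205 -1.0650930962520908
19.75 [71.5  0.5] 144.70951732550284 36.54872149390542 Fx 0.20748994483100988 Fy -0.9772578036423257 -0.31833848562914824
19.8 [71.4  0.5] 144.46605550493334 36.11834827158562 Fx -0.48954370451999446 Fy 0.6164823196862496 -1.0581142794189864
carrier x [ 59.64217396 124.56442692] 302
```

View pics/g9.png

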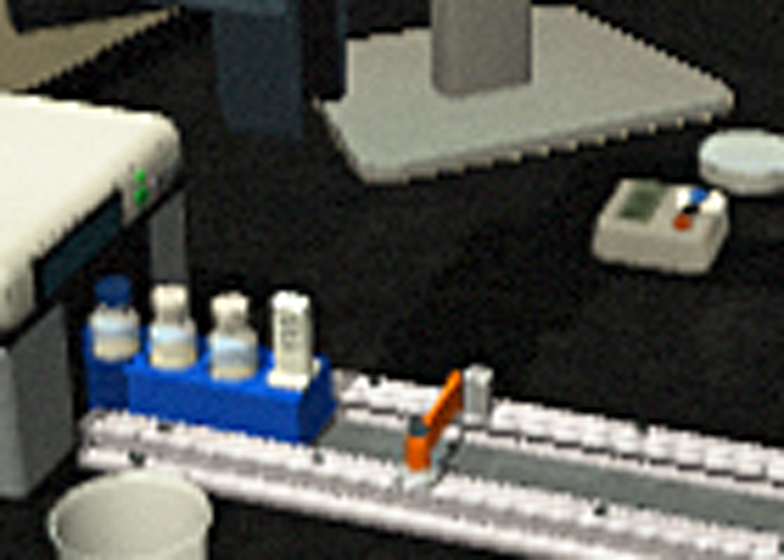

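The carrier hasn't moved, the flap is shut, the vials are upright and the gripper is clear. I'm handing the job in.

```bash
python3 -c "
from workcell import env
print(env.job_done())"
```

```text
the job is handed in; nothing more can be done
None
```

The job is handed in (no verdict came back): the blue-capped vial is down in the front pocket, the carrier stands on the end stop (about 9 N peak at the wrist), the flap is shut behind it, and the vials are upright.

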